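# Fetch a padlock from a tilt-out bin

### The job

The brass padlock for the next job is in one of the two clear-fronted tilt-out bins of the small grey cabinet. Tip that bin out all the way, lift the padlock out and set it gently down in the orange job tray, then tip the bin fully shut again. Leave the other bin with the steel padlock shut, and do not disturb the other things on the bench.

Things in the scene. Friction and masses are not known exactly. Their poses are not given: they have to be found in the camera images.
- bin_cabinet: fixed grey steel cabinet with two tilt-out bins side by side, 250 mm wide (y), 112 mm deep, 204 mm high with the plain 62 mm plinth under the bins. Origin under the middle of its front edge on the bench; front faces its -x (roughly the robot), z up.
- left_bin (a joint): tilt of the left (cabinet's +y side) tilt-out bin in rad: 0 shut (starts here), grows as its top comes out towards the robot (cabinet's -x), stop at 0.9. Under 3 N at the tab moves it, lightly damped. It falls shut by itself below about 0.3 rad and stays out against the stop by its own weight once past about 0.6, with or without its padlock.
- right_bin (a joint): tilt of the right (cabinet's -y side) tilt-out bin in rad: 0 shut (starts here), grows as its top comes out towards the robot (cabinet's -x), stop at 0.9. Under 3 N at the tab moves it, lightly damped. It falls shut by itself below about 0.3 rad and stays out against the stop by its own weight once past about 0.6, with or without its padlock.
- left_bin_hinge (a point): middle of the left bin's pivot pin, at the cabinet's front face, 74 mm above the bench; the pin runs along the cabinet's y. Bins are 115 mm wide, 120 mm high at the clear front (4 mm thick, outer face at the pin); inside 109 mm wide, 86 mm deep, blue floor 45 mm above the pin, open top; the 3 mm sides slope down to 66 mm above the pin at the back.
- right_bin_hinge (a point): the same point of the right bin.
- left_bin_tab (a point): grip point of the left bin's blue pull tab: 22 mm wide (y) , 12 mm thick, standing 40 mm out from the top edge of the bin's front; the point is in mid-thickness, 26 mm out from the front face and 114 mm up from the pin when shut. It can be pinched across its width from above. Axes turn with the bin.
- right_bin_tab (a point): the same point of the right bin's tab.
- padlock_brass: brass padlock to be fetched, lying on its back in one bin, shackle to the rear, 68 x 45 x 21 mm, 0.2 to 0.32 kg. Origin on the underside near the shackle; x points along the shackle away from the body, y across the body, z up through its 21 mm thickness. As the bin tilts it slides down against the bin's front and stays in the corner of front and floor, turned with the bin.
- padlock_brass_mid (a point): centre of the brass padlock's solid body, which is 37 (x) x 44 (y) x 21 (z) mm; the same axes. Grip it across the 44 mm.
- padlock_steel: silver-coloured steel padlock, 61 x 40 x 19 mm, lying likewise in the other bin; to be left there.
- job_tray: fixed shallow open orange tray, 104 (x) x 156 (y) x 54 mm high; walls 4 mm thick and 26 mm deep inside, inner floor 28 mm above the bench. Origin at the centre of its underside on the bench, z up. It stands at the front right; between it and the cabinet is the bench vice (150 mm high), and close behind it the bench grinder with eye shields up to 290 mm high: come over the front, high.
- pliers_red: bystander: red-handled pliers, 153 mm long, lying on the bench. Origin at its centre.
- packet_blue: bystander: blue cardboard packet 52 x 75 x 24 mm. Origin at the centre of its underside.
- oiler: bystander: standing yellow oiler bottle with a red spout, 40 mm wide, 123 mm high. Origin at the centre of its underside.
- hex_key: bystander: black hex key 93 mm long, lying on the bench. Origin at its centre.

How it is judged:
On the way, in this order (a step that is already met when the one before it is completed fails the run):
1. the bin that holds the brass padlock is tipped out (value of joint any of left_bin, right_bin above 0.8 rad), for 0.2 s.
2. the brass padlock lies released in the job tray while the bin is still out (x of padlock_brass_mid in the frame of job_tray between -0.048 and 0.048 m and y of padlock_brass_mid in the frame of job_tray between -0.074 and 0.074 m and z of padlock_brass_mid in the frame of job_tray between 0.028 and 0.058 m and contact force between padlock_brass and the fingers below 0.1 N and linear speed of padlock_brass below 0.03 m/s and value of joint any of left_bin, right_bin above 0.5 rad), for 0.2 s.
At the end, for the whole second after the job is handed in: The brass padlock is at rest and released inside the orange tray (its body's centre within the tray's walls and less than 58 mm above the tray's underside), both bins are shut (tilt below 0.06 rad) and the steel padlock has stayed within 30 mm of its place (x of padlock_brass_mid in the frame of job_tray between -0.048 and 0.048 m and y of padlock_brass_mid in the frame of job_tray between -0.074 and 0.074 m and z of padlock_brass_mid in the frame of job_tray between 0.028 and 0.058 m and contact force between padlock_brass and the fingers below 0.1 N and linear speed of padlock_brass below 0.03 m/s and value of joint each of left_bin, right_bin below 0.06 rad and distance of padlock_steel from where it was at the start of the episode below 0.03 m); the robot touches nothing.
It fails at once if the wrong bin is tipped out or the steel padlock is displaced (over 30 mm) (distance of padlock_steel from where it was at the start of the episode above 0.03 m).
It fails at once if the brass padlock is dropped or slammed into the tray (over 60 N) (contact force between padlock_brass and job_tray above 60 N).
It fails at once if a bystander is displaced by more than 30 mm (distance of any of pliers_red, packet_blue, oiler, hex_key from where it was at the start of the episode above 0.03 m).
It also fails if it takes over 72 s, if anything falls off the work surface, if the arm or the gripper's body presses on something with over 40 N, if the wrist force passes 120 N, or if a joint passes its speed limit or range.

### The arm

A 7-joint arm with a two-finger parallel gripper is mounted at the origin on a cart in front of the work surface, level with it; the furniture and walls round the work are solid. World frame = base frame: x ahead of the robot, y to its left, z up, the work surface at z = 0. Lengths are in m, angles in rad, forces in N, time in s.
With the tool pointing down it reaches from about 0.425 to 1.025 m from the base axis. Payload 3.6 kg.
Tool frame: the origin (TCP) lies midway between the tips of the shut fingers; the grasp point (between the pads) lies 19 mm behind it (r.tcp_to_grasp is the distance from the TCP to the grasp point, in m); z points along the fingers, y is the line along which they close (so a half turn about z gives the same grasp; the last joint's range is limited). The gripper opens to 85 mm and grips with 20 to 120 N. Pads are 22 mm wide; open, the fingers measure 114 mm over their backs; the gripper's body (76 mm by 85 mm) begins 54 mm behind the grasp point. The pads swing forward as they close: fully open they stand 13 mm farther back than shut.
Start: joints at [1.157, 0.591, 0.048, 1.609, -0.033, 0.943, -0.034], TCP at [0.229, -0.688, 0.231] pointing down, gripper open.
Joint ranges: [-2.69, 2.69], [-0.47, 2.24], [-1.27, 1.36], [0.19, 2.51], [-1.53, 4.68], [0.08, 2.07], [-3.09, 3.09]. Speed limits (rad/s): [2.57, 2.57, 3.14, 3.14, 3.14, 3.14, 3.14].

### API

Orientations are given as a unit quaternion [w, x, y, z].
In Python, from rig import r gives the robot as it stands.
- The arm moves only by the shell command python3 -m jog 'ROWS' [FORCE]. ROWS is JSON, a list that holds one entry, the list of rows, each a list of 7 numbers: the shift along the tool's x, y, z in mm, then the turn, a rotation vector about the tool's x, y, z in rad, then the finger opening in mm, from 0 to 85.4. A call has 1 to 12 rows; each row shifts and turns the commanded pose from where the row before left it, along the tool's axes as they then stand; what a row does not reach is not made up. A row lasts 1/10 s, in which the tool goes at most 50 mm and 8.59 degrees, less where a joint would pass 70% of its speed; a pose out of reach is approached as far as the arm can. A call is refused whole if a number of a shift passes 50 or a number of a turn 0.15, either way. A call with a gripper value outside its range is refused whole. The fingers move at their own pace and stop on an object; FORCE is the grip in N (left out, the last holds). Time passes only in rows, so rows that do not move let the fingers close. It gives the time, the measured TCP pose, the force, the opening and the grip force at its end, in the units of the state.
- r.get_state(): the state, without advancing time (a new reading comes with each control period).
- r.capture(name): name is "scene" or "top" or "wrist"; returns a dict with "color" (400x640x3 uint8, red, green, blue), "intrinsics" (3x3 intrinsics, pixels), "extrinsics" (4x4, takes a point from world to camera coordinates). Camera axes: x right, y down, z forward; pixel columns grow to the right and rows downward; lengths in m; the calibration is good to about 2 mm. The wrist camera is an equidistant fisheye: a pixel r from the principal point sees the ray r / f radians off the axis. A picture is of the moment at which its call begins. There is no depth.
- r.sign_off(): hands the job in; it is judged then, once.
Trained networks look in a picture, given as the dict that the camera call returned (one of the last four; its "shot" number tells which), for a name from the list of things; names that differ only in an ending like _2 or _b are one class to them, and where a whole thing is asked for, a point or a joint stands for the part that bears it (a point fixed in the world has none). Each returns a list of dicts, best first, with "confidence" (0 to 1); they miss things now and then, are a little off and sometimes report something else, mostly with a low value. They report only what shows in the picture. A call takes as long as a camera call.
- r.look_for(label, picture): "xyz" ([x, y, z] in m, in world coordinates, good to about 4 mm: the middle of the surface that is visible of it).
- r.place_of(label, picture): "xyz" ([x, y, z] in m, in world coordinates, good to about 4 mm: a listed point, or the origin of a listed thing).
The state is a dict: "time": time; "joints": joint angles; "qd": joint speeds; "effort": joint torques, N m; "ee_pos": TCP position; "ee_rot": TCP orientation; "wrist_force": force on the tool from outside, world axes, zero at the start; "ft_torque": the same for the moment, N m; "grip_width": opening from 0.0 (shut) to 1.0 (fully open); "finger_force": force on a finger pad.
Only numpy, scipy, OpenCV 4.12 (cv2) and the standard library are available. Lean on these libraries where they do the work, as an engineer would, in place of code of your own. Each camera call takes 0.05 s, during which the arm holds its last target. There are 200 camera calls.

## Working session

There is one attempt and no reset: what is moved stays moved. The work goes in short steps, Python scripts to look and compute and a shell command to move; the robot and the scene stay as the last step left them, time stands still between calls to the robot, and variables do not carry over. Pictures are saved under pics/ and viewed, at most 12 in all, crops included, and the job is handed in when it is done.

```bash
ls; mkdir -p pics; cat > h.py <<'E'
from rig import r
import numpy as np, cv2
from scipy.spatial.transform import Rotation as R
np.set_printoptions(precision=4,suppress=True)
E
python3 - <<'E'
from h import *
s=r.get_state(); print(s, r.tcp_to_grasp)
P={n:r.capture(n) for n in("scene","top")}
cv2.imwrite("pics/a.png",P["scene"]["color"][...,::-1]); cv2.imwrite("pics/b.png",P["top"]["color"][...,::-1])
for n,p in P.items():
  for l in "bin_cabinet left_bin_hinge right_bin_hinge left_bin_tab right_bin_tab padlock_brass padlock_brass_mid padlock_steel job_tray pliers_red packet_blue oiler hex_key".split():
    print(n,l,[(np.round(d["xyz"],3),round(d["confidence"],2)) for d in r.place_of(l,p)[:2]])
E
```

```text
pics
{'time': 0.0, 'joints': array([ 1.1565,  0.5921,  0.0483,  1.6099, -0.0333,  0.9427, -0.0337]), 'qd': array([ 0.    ,  0.001 ,  0.0005, -0.0005, -0.0014, -0.0006,  0.0004]), 'effort': array([  0.0003, -54.8696,   1.5467, -19.8128,   0.0094,   0.0089,
         0.    ]), 'ee_pos': array([ 0.2283, -0.6872,  0.2301]), 'ee_rot': array([-0.0011,  0.9872,  0.1597, -0.0002]), 'wrist_force': array([-0.1557, -0.5703,  0.6665]), 'ft_torque': array([-0.0023,  0.0451,  0.0378]), 'finger_force': 0.0, 'grip_width': 1.003412051390512} 0.0187
scene bin_cabinet [(array([ 0.587,  0.138, -0.001]), 0.65)]
scene left_bin_hinge [(array([0.59 , 0.198, 0.074]), 0.59)]
scene right_bin_hinge [(array([0.579, 0.074, 0.075]), 0.57)]
scene left_bin_tab [(array([0.567, 0.204, 0.186]), 0.57)]
scene right_bin_tab [(array([0.553, 0.077, 0.185]), 0.9), (array([ 0.676, -0.133,  0.   ]), 0.56)]
scene padlock_brass [(array([0.388, 0.424, 0.003]), 0.5)]
scene padlock_brass_mid []
scene padlock_steel []
scene job_tray [(array([ 0.394, -0.347,  0.001]), 0.79), (array([0.398, 0.059, 0.003]), 0.67)]
scene pliers_red [(arr
[... 230 characters left out ...]
6, 0.139, 0.001]), 0.85)]
top left_bin_hinge [(array([0.595, 0.198, 0.077]), 0.88), (array([0.566, 0.2  , 0.186]), 0.57)]
top right_bin_hinge [(array([0.58 , 0.077, 0.07 ]), 0.63)]
top left_bin_tab [(array([0.569, 0.201, 0.187]), 0.83), (array([0.554, 0.079, 0.184]), 0.17)]
top right_bin_tab [(array([0.556, 0.081, 0.186]), 0.73)]
top padlock_brass [(array([0.582, 0.08 , 0.074]), 0.63)]
top padlock_brass_mid [(array([0.381, 0.27 , 0.005]), 0.46)]
top padlock_steel []
top job_tray [(array([ 0.393, -0.344, -0.001]), 0.55)]
top pliers_red []
top packet_blue [(array([ 0.666, -0.132, -0.002]), 0.49)]
top oiler [(array([0.384, 0.426, 0.   ]), 0.71)]
top hex_key [(array([0.396, 0.058, 0.002]), 0.4)]
```

View pics/a.png

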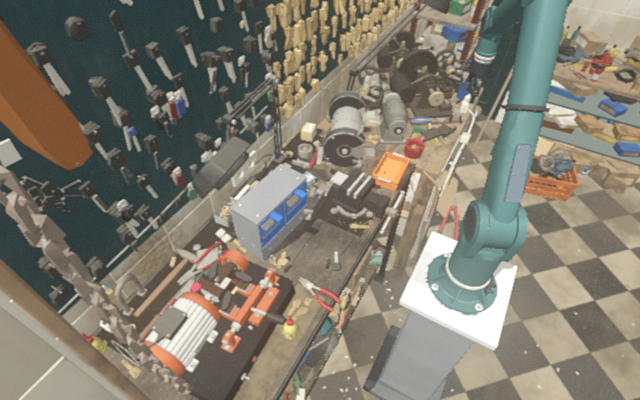

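View pics/b.png

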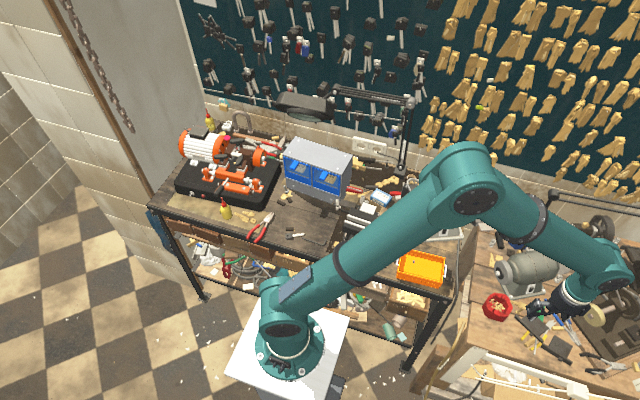

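The scene picture shows the cabinet at about (270,210), the tray at (390,170) and the pliers at (320,295). In the top picture the cabinet is at (318,168) and the tray at (420,268). I'll enlarge the bin fronts to find the brass padlock.

```bash
python3 - <<'E'
from h import *
a=cv2.imread("pics/a.png")[160:260,225:325]; b=cv2.imread("pics/b.png")[130:210,275:360]
f=lambda i:cv2.resize(i,(400,400),interpolation=cv2.INTER_CUBIC)
cv2.imwrite("pics/c.png",np.hstack([f(a),f(b)]))
E
```

```text
(no output)
```

View pics/c.png

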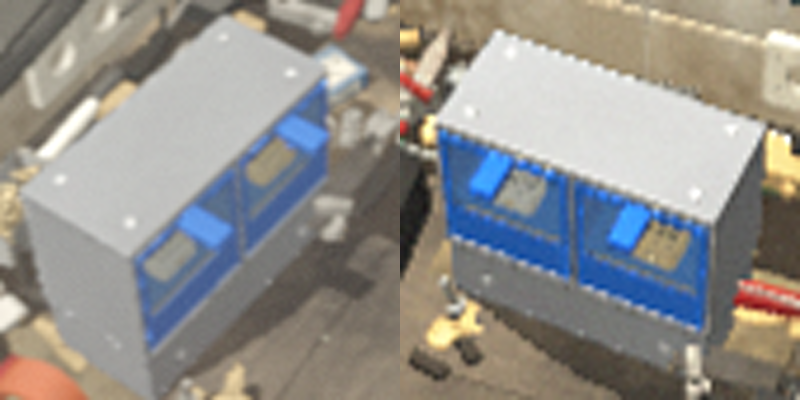

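The brass padlock is in the right (-y) bin: it looks yellowish at (270,160) in the scene crop and (665,245) in the top crop. The steel one is grey and in the left bin. The tab positions give a cabinet yaw of about -0.107 rad.

```bash
cat >> h.py <<'E'
import sys
PSI=-0.107; H=np.array([.580,.076,.074])   # right hinge
def rot(a,psi=PSI):
    c,s=np.cos(psi),np.sin(psi)
    return R.from_matrix(np.array([[c,s,0],[s,-c,0],[0,0,-1.]]))*R.from_euler('y',a)
def binp(x,z,phi,y=0,h=None):   # point in bin frame -> world
    h=H if h is None else h
    c,s=np.cos(phi),np.sin(phi); X=c*x-s*z; Z=s*x+c*z
    return h+np.array([np.cos(PSI)*X-np.sin(PSI)*y, np.sin(PSI)*X+np.cos(PSI)*y, Z])
def cur():
    s=r.get_state(); return np.array(s["ee_pos"]),R.from_quat(s["ee_rot"],scalar_first=True)
def steps(p,Q,n,fr=None,screw=True):
    """n equal rows from current (or fr) pose to p,Q"""
    p0,Q0=fr if fr else cur()
    w=(Q0.inv()*Q).as_rotvec()
    t=Q0.inv().apply(p-p0)
    from scipy.linalg import logm,expm
    T=np.eye(4);T[:3,:3]=R.from_rotvec(w).as_matrix();T[:3,3]=t
    M=expm(np.real(logm(T))/n)
    print(n,"rows of",np.round(M[:3,3]*1000,1),np.round(R.from_matrix(M[:3,:3]).as_rotvec(),4))
E
python3 -m jog '[[[0,0,-27,0,0,0.061,60],[0,0,-27,0,0,0.061,60],[0,0,-27,0,0,0.061,60],[0,0,-27,0,0,0.061,60],[0,0,-27,0,0,0.061,60],[0,0,-27,0,0,0.061,60],[0,0,-27,0,0,0.061,60]]]' 60
python3 - <<'E'
from h import *
print(cur()[0]); steps(np.array([.554,.079,.32]),rot(0),20)
print(cur()[1].as_matrix())
E
```

```text
time: 2.1
ee_pos: [0.2286, -0.6878, 0.4215]
ee_rot: [-0.0, 0.999, -0.054, 0.0]
wrist_force: [-0.4, -0.6, -0.3]
grip_width: 0.704
finger_force: 0.0
[ 0.2286 -0.6878  0.4215]
20 rows of [ 12.  -39.9   5.1] [-0.     -0.     -0.0001]
[[ 0.9941 -0.1083  0.0001]
 [-0.1083 -0.9941  0.    ]
 [ 0.0001 -0.     -1.    ]]
```

```bash

python3 -m jog '[[[12,-40,0,0,0,0,60],[12,-40,0,0,0,0,60],[12,-40,0,0,0,0,60],[12,-40,0,0,0,0,60],[12,-40,0,0,0,0,60],[12,-40,0,0,0,0,60],[12,-40,0,0,0,0,60],[12,-40,0,0,0,0,60],[12,-40,0,0,0,0,60],[12,-40,0,0,0,0,60]]]'
python3 -m jog '[[[12,-40,0,0,0,0,60],[12,-40,0,0,0,0,60],[12,-40,0,0,0,0,60],[12,-40,0,0,0,0,60],[12,-40,0,0,0,0,60],[12,-40,0,0,0,0,60],[12,-40,0,0,0,0,60],[12,-40,0,0,0,0,60],[0,0,0,0,0,0,60]]]'
python3 - <<'E'
from h import *
P=[("wrist",r.capture("wrist")),("top",r.capture("top"))]
cv2.imwrite("pics/d.png",P[0][1]["color"][...,::-1])
for n,p in P:
  for l in "bin_cabinet right_bin_hinge right_bin_tab left_bin_tab job_tray".split():
    print(n,l,[(np.round(d["xyz"],3),round(d["confidence"],2)) for d in r.place_of(l,p)[:2]])
E
```

```text
time: 3.1
ee_pos: [0.3907, -0.3013, 0.4206]
ee_rot: [0.0, 0.999, -0.053, 0.0]
wrist_force: [0.7, -1.0, -0.1]
grip_width: 0.7
finger_force: 0.0
time: 4.0
ee_pos: [0.5212, 0.0124, 0.4207]
ee_rot: [-0.002, 0.999, -0.048, 0.001]
wrist_force: [-0.6, 1.4, 0.2]
grip_width: 0.701
finger_force: 0.0
wrist bin_cabinet []
wrist right_bin_hinge []
wrist right_bin_tab [(array([0.55 , 0.079, 0.185]), 0.89)]
wrist left_bin_tab []
wrist job_tray [(array([ 0.395, -0.342,  0.   ]), 0.98)]
top bin_cabinet [(array([0.587, 0.137, 0.001]), 0.98)]
top right_bin_hinge []
top right_bin_tab [(array([0.554, 0.078, 0.188]), 0.83), (array([ 0.669, -0.13 ,  0.002]), 0.74)]
top left_bin_tab []
top job_tray [(array([ 0.391, -0.348, -0.001]), 0.79)]
```

View pics/d.png

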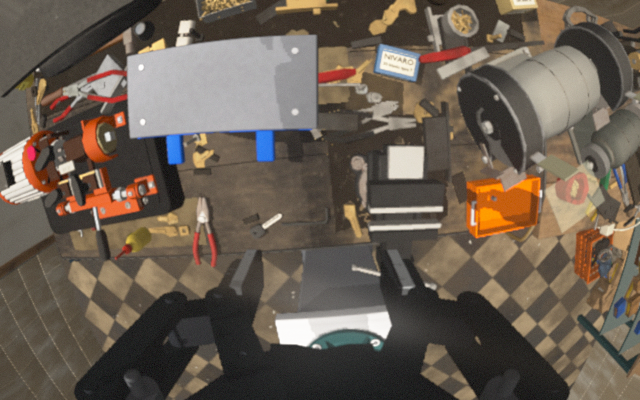

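The wrist view shows the right tab at (265,145), the left tab at (175,150), the tray at (503,207), and the cabinet top clear. I'll move over the tab.

```bash
python3 - <<'E'
from h import *
p=np.array([.553,.079,.28]); steps(p,rot(0),5); steps(np.array([.553,.079,.168]),rot(0),4,(p,rot(0)))
E
```

```text
5 rows of [  5.1 -15.5  28.1] [ 0. -0. -0.]
4 rows of [ 0.  0. 28.] [0. 0. 0.]
```

```bash

python3 -m jog '[[[5,-15.5,28,0,0,0,60],[5,-15.5,28,0,0,0,60],[5,-15.5,28,0,0,0,60],[5,-15.5,28,0,0,0,60],[5,-15.5,28,0,0,0,60],[0,0,0,0,0,0,60],[0,0,0,0,0,0,60]]]'
python3 -m jog '[[[0,0,28,0,0,0,60],[0,0,28,0,0,0,60],[0,0,28,0,0,0,60],[0,0,28,0,0,0,60],[0,0,0,0,0,0,60]]]'
python3 -m jog '[[[0,0,0,0,0,0,10],[0,0,0,0,0,0,10],[0,0,0,0,0,0,10],[0,0,0,0,0,0,10],[0,0,0,0,0,0,10],[0,0,0,0,0,0,10]]]' 40
python3 - <<'E'
from h import *
p,Q=cur();print(p)
g0=np.array([-.0262,.114]); 
# follow arc with alpha=0.4*phi; rows of dphi=.075
prev=(p,Q); off=p+Q.apply([0,0,-.0187])-binp(*g0,0); print("off",off)
for k in range(1,13):
    f=.9*k/12;a=.4*f;Qn=rot(a);g=binp(*g0,f)+off;pn=g+Qn.apply([0,0,.0187]);steps(pn,Qn,1,prev);prev=(pn,Qn)
E
```

```text
time: 5.3
ee_pos: [0.5527, 0.0792, 0.2803]
ee_rot: [0.0, 0.999, -0.053, -0.001]
wrist_force: [0.6, -0.4, 0.3]
grip_width: 0.705
finger_force: 0.0
time: 5.8
ee_pos: [0.5514, 0.0776, 0.167]
ee_rot: [0.001, 0.999, -0.054, -0.002]
wrist_force: [-1.1, -0.3, 0.4]
grip_width: 0.702
finger_force: 0.0
time: 6.4
ee_pos: [0.5544, 0.0799, 0.1706]
ee_rot: [-0.0, 0.999, -0.053, 0.002]
wrist_force: [-1.2, -0.3, 7.0]
grip_width: 0.245
finger_force: 40.3
[0.5544 0.0799 0.1706]
off [0.0004 0.0011 0.0013]
1 rows of [-8.   0.   2.2] [-0.0008  0.0259  0.0016]
1 rows of [-7.8 -0.   2.7] [ 0.    0.03 -0.  ]
1 rows of [-7.7  0.   3. ] [0.   0.03 0.  ]
1 rows of [-7.5 -0.   3.4] [-0.    0.03  0.  ]
1 rows of [-7.4 -0.   3.8] [0.   0.03 0.  ]
1 rows of [-7.2  0.   4.1] [-0.    0.03  0.  ]
1 rows of [-7.  -0.   4.5] [0.   0.03 0.  ]
1 rows of [-6.8 -0.   4.8] [-0.    0.03  0.  ]
1 rows of [-6.6  0.   5.1] [0.   0.03 0.  ]
1 rows of [-6.3 -0.   5.4] [-0.    0.03  0.  ]
1 rows of [-6.1  0.   5.7] [ 0.    0.03 -0.  ]
1 rows of [-5.8  0.   6. ] [0.   0.03 0.  ]
```

```bash

python3 -m jog '[[[-8,0,2.2,0,0.03,0,10],[-7.8,0,2.7,0,0.03,0,10],[-7.7,0,3,0,0.03,0,10],[-7.5,0,3.4,0,0.03,0,10],[-7.4,0,3.8,0,0.03,0,10],[-7.2,0,4.1,0,0.03,0,10]]]'
python3 -m jog '[[[-7,0,4.5,0,0.03,0,10],[-6.8,0,4.8,0,0.03,0,10],[-6.6,0,5.1,0,0.03,0,10],[-6.3,0,5.4,0,0.03,0,10],[-6.1,0,5.7,0,0.03,0,10],[-4,0,4,0,0.03,0,10],[0,0,0,0,0,0,10]]]'
python3 - <<'E'
from h import *
p,Q=cur();print(p,p+Q.apply([0,0,-.0187]),binp(-.026,.114,.9))
E
```

```text
time: 7.0
ee_pos: [0.512, 0.084, 0.1483]
ee_rot: [0.004, 0.994, -0.053, 0.094]
wrist_force: [3.0, -3.5, 1.7]
grip_width: 0.247
finger_force: 40.7
time: 7.7
ee_pos: [0.4943, 0.0854, 0.1296]
ee_rot: [0.016, 0.986, -0.052, 0.158]
wrist_force: [6.4, -3.6, -8.5]
grip_width: 0.251
finger_force: 41.1
[0.4943 0.0854 0.1296] [0.4885 0.0863 0.1473] [0.4751 0.0873 0.1245]
```

```bash

python3 -m jog '[[[0,0,0,0,0,0,10],[0,0,0,0,0,0,10]]]'
python3 - <<'E'
from h import *
p,Q=cur();g=p+Q.apply([0,0,-.0187]);d=g-H;x=d@[np.cos(PSI),np.sin(PSI),0]
print(p,g,"phi",np.arctan2(-x,d[2])-.224,"alpha",(rot(0).inv()*Q).as_rotvec(),r.get_state()["joints"])
E
```

```text
time: 7.9
ee_pos: [0.4941, 0.0854, 0.1294]
ee_rot: [0.016, 0.986, -0.053, 0.158]
wrist_force: [6.4, -2.3, -7.3]
grip_width: 0.25
finger_force: 41.2
[0.4941 0.0854 0.1294] [0.4883 0.0863 0.1472] phi 0.6763533908728596 alpha [-0.0145  0.3185 -0.    ] [-0.5005  0.4351  0.1867  2.3926  1.0747  0.0808 -3.083 ]
```

```bash

python3 - <<'E'
from h import *
prev=cur();g0=np.array([-.026,.114]);
for k in range(1,7):
    f=.676+.2*k/6;a=.318-.17*k/6;Qn=rot(a);g=binp(*g0,f);pn=g+Qn.apply([0,0,.0187]);steps(pn,Qn,1,prev);prev=(pn,Qn)
E
```

```text
1 rows of [-3.3  0.1  2.9] [ 0.0143 -0.0288  0.0021]
1 rows of [-3.6 -0.   2.4] [ 0.     -0.0283  0.    ]
1 rows of [-3.5  0.   2.6] [ 0.     -0.0283  0.    ]
1 rows of [-3.3 -0.   2.7] [ 0.     -0.0283 -0.    ]
1 rows of [-3.1  0.   2.9] [ 0.     -0.0283  0.    ]
1 rows of [-2.9 -0.   3.1] [ 0.     -0.0283  0.    ]
```

```bash

python3 -m jog '[[[-3.3,0,2.9,0.014,-0.029,0.002,10],[-3.6,0,2.4,0,-0.028,0,10],[-3.5,0,2.6,0,-0.028,0,10],[-3.3,0,2.7,0,-0.028,0,10],[-3.1,0,2.9,0,-0.028,0,10],[-2.9,0,3.1,0,-0.028,0,10],[0,0,0,0,0,0,10],[0,0,0,0,0,0,10]]]'
python3 - <<'E'
from h import *
p,Q=cur();g=p+Q.apply([0,0,-.0187]);d=g-H;x=d@[np.cos(PSI),np.sin(PSI),0]
print(p,g,"phi",np.arctan2(-x,d[2])-.224,"alpha",(rot(0).inv()*Q).as_rotvec(),r.get_state()["joints"])
E
```

```text
time: 8.7
ee_pos: [0.4775, 0.0873, 0.1083]
ee_rot: [0.003, 0.996, -0.054, 0.074]
wrist_force: [-0.0, -3.2, 1.8]
grip_width: 0.246
finger_force: 45.7
[0.4775 0.0873 0.1083] [0.4748 0.0876 0.1268] phi 0.8842890897090789 alpha [0.001  0.1482 0.0006] [-0.0629  0.4839 -0.3232  2.3164  0.7627  0.3087 -2.7436]
```

Bin tipped to about 0.88 rad. I'll release it, retreat upward and give the tool a half turn so joint 7 comes away from its limit.

```bash

python3 -m jog '[[[0,0,0,0,0,0,50],[0,0,0,0,0,0,50],[0,0,0,0,0,0,50],[0,0,-15,0,0,0,50],[0,0,-30,0,0,0,50],[0,0,-40,0,-0.05,0,50],[0,0,-40,0,-0.05,0,50],[0,0,-40,0,-0.05,0,50],[0,0,-40,0,0,0,50],[0,0,-20,0,0,0,50],[0,0,0,0,0,0,50]]]'
python3 - <<'E'
from h import *
p,Q=cur(); print(p,(rot(0).inv()*Q).as_rotvec(),r.get_state()["joints"])
for n in("wrist","top"):
  P=r.capture(n); cv2.imwrite(f"pics/e_{n}.png",P["color"][...,::-1])
  for l in "right_bin_tab padlock_brass padlock_brass_mid right_bin_hinge".split():
    print(n,l,[(np.round(d["xyz"],3),round(d["confidence"],2)) for d in r.place_of(l,P)[:2]])
print("expect mid",binp(.0225,.0555,.9),"tab",binp(-.026,.114,.9))
E
```

```text
time: 9.8
ee_pos: [0.4609, 0.0905, 0.3345]
ee_rot: [-0.002, 0.999, -0.054, 0.002]
wrist_force: [-0.3, -0.3, 0.2]
grip_width: 0.583
finger_force: 0.0
[0.4609 0.0905 0.3345] [0.0032 0.0032 0.0006] [ 0.3634  0.1991 -0.7539  2.0236  0.1628  0.9737 -2.1503]
wrist right_bin_tab [(array([0.471, 0.086, 0.123]), 0.57)]
wrist padlock_brass [(array([0.57 , 0.073, 0.133]), 0.72), (array([ 0.395, -0.346,  0.002]), 0.66)]
wrist padlock_brass_mid [(array([0.55 , 0.08 , 0.127]), 0.66)]
wrist right_bin_hinge []
top right_bin_tab []
top padlock_brass []
top padlock_brass_mid []
top right_bin_hinge [(array([0.58, 0.08, 0.07]), 0.62)]
expect mid [0.5507 0.0791 0.1261] tab [0.4751 0.0873 0.1245]
```

View pics/e_wrist.png

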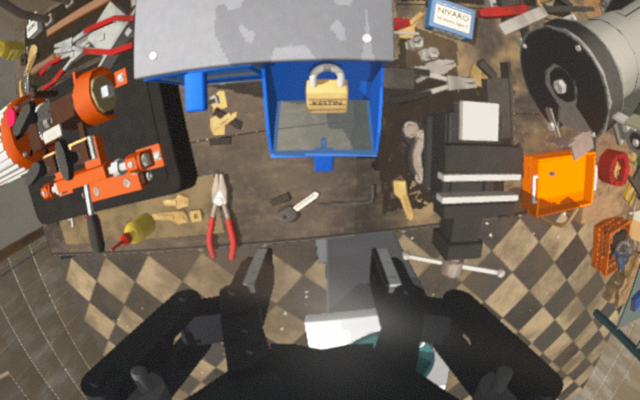

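The brass padlock sits at (327,95), centred in the tipped-out bin, and the network's mid agrees with my expected point within 1–2 mm. Now the half turn.

```bash

python3 -m jog '[[[0,0,0,0,0,-0.15,65],[0,0,0,0,0,-0.15,65],[0,0,0,0,0,-0.15,65],[0,0,0,0,0,-0.15,65]]]'
python3 -c "
from h import *
print(r.get_state()['joints'])"
```

```text
time: 10.7
ee_pos: [0.4588, 0.0895, 0.3312]
ee_rot: [-0.002, 0.969, 0.247, -0.002]
wrist_force: [0.1, -0.0, 0.2]
grip_width: 0.764
finger_force: 0.0
[ 0.4513  0.2231 -0.8639  2.0251  0.1993  0.9824 -1.5839]
```

```bash

python3 -m jog '[[[5,0,0,0,0,-0.15,65],[0,0,0,0,0,-0.15,65],[0,0,0,0,0,-0.15,65],[0,0,0,0,0,-0.15,65],[0,0,0,0,0,-0.15,65],[0,0,0,0,0,-0.15,65],[0,0,0,0,0,-0.15,65],[0,0,0,0,0,-0.15,65],[0,0,0,0,0,-0.15,65]]]'
python3 -m jog '[[[0,0,0,0,0,-0.15,65],[0,0,0,0,0,-0.15,65],[0,0,0,0,0,-0.15,65],[0,0,0,0,0,-0.15,65],[0,0,0,0,0,-0.15,65],[0,0,0,0,0,-0.15,65],[0,0,0,0,0,-0.15,65],[0,0,0,0,0,-0.14,65],[0,0,0,0,0,0,65]]]'
cat >> h.py <<'E'
def rotf(a,psi=PSI): return rot(a,psi)*R.from_euler('z',np.pi)   # half-turned tool
def al(): 
    p,Q=cur(); return (rotf(0).inv()*Q).as_rotvec()
E
python3 - <<'E'
from h import *
print(r.get_state()['joints'],cur()[0],al())
a=.35; t=binp(.022,.0525,.9); print(t)
up=t-rotf(a).apply([0,0,.11]); print(up)
steps(up,rotf(a),6); 
E
```

```text
time: 11.6
ee_pos: [0.4633, 0.0918, 0.3313]
ee_rot: [-0.002, 0.602, 0.798, -0.0]
wrist_force: [-0.4, 0.6, -0.3]
grip_width: 0.762
finger_force: 0.0
time: 12.5
ee_pos: [0.4633, 0.0917, 0.3312]
ee_rot: [-0.002, 0.055, 0.999, 0.001]
wrist_force: [0.0, -1.4, -0.2]
grip_width: 0.763
finger_force: 0.0
[ 0.703   0.3544 -1.2457  2.0094  0.3841  1.0502  0.7397] [0.4633 0.0917 0.3312] [-0.0019  0.0042  0.0021]
[0.5527 0.0789 0.1239]
[0.5152 0.083  0.2272]
6 rows of [-6.2 -0.5 18.5] [ 0.0002 -0.059  -0.0004]
```

```bash

python3 -m jog '[[[-6.2,-0.5,18.5,0,-0.059,0,60],[-6.2,-0.5,18.5,0,-0.059,0,60],[-6.2,-0.5,18.5,0,-0.059,0,60],[-6.2,-0.5,18.5,0,-0.059,0,60],[-6.2,-0.5,18.5,0,-0.059,0,60],[-6.2,-0.5,18.5,0,-0.059,0,60],[0,0,0,0,0,0,60],[0,0,0,0,0,0,60]]]'
python3 - <<'E'
from h import *
print(r.get_state()['joints'],cur()[0],al())
P=r.capture("wrist"); cv2.imwrite("pics/f.png",P["color"][...,::-1])
for l in "right_bin_tab padlock_brass padlock_brass_mid".split():
    print(l,[(np.round(d["xyz"],3),round(d["confidence"],2)) for d in r.place_of(l,P)[:2]])
a=.35; t=binp(.022,.0525,.9); steps(t,rotf(a),5)
E
```

```text
time: 13.3
ee_pos: [0.515, 0.0839, 0.2275]
ee_rot: [0.173, 0.054, 0.983, -0.008]
wrist_force: [0.6, 0.6, 0.9]
grip_width: 0.702
finger_force: 0.0
[ 0.4     0.3603 -0.9072  2.2589  0.9869  0.5563  0.195 ] [0.515  0.0839 0.2275] [-0.0016 -0.3488  0.0028]
right_bin_tab [(array([0.47 , 0.087, 0.121]), 0.59)]
padlock_brass [(array([0.571, 0.076, 0.135]), 0.83)]
padlock_brass_mid [(array([0.55 , 0.076, 0.127]), 0.9)]
5 rows of [ 0.3 -0.2 22.2] [ 0.0004  0.0003 -0.0008]
```

View pics/f.png

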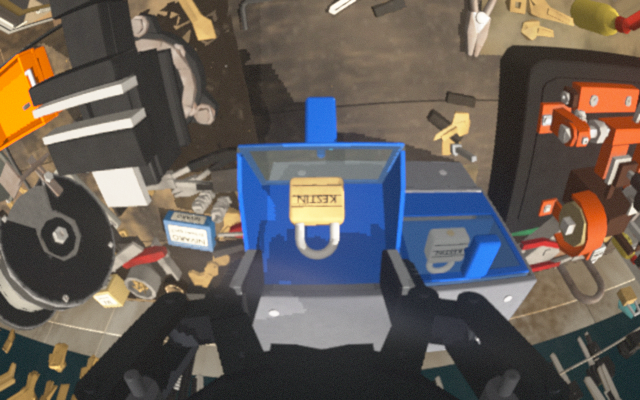

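The padlock is at (317,200), between the finger pads (258 and 385), with side clearance both ways. The bin's side walls are at about 245 and 400. I'll descend with slightly more tilt.

```bash

python3 - <<'E'
from h import *
a=.45; t=binp(.0215,.0515,.9,-.001); print(t); u=t-rotf(a).apply([0,0,.03]); steps(u,rotf(a),4); steps(t,rotf(a),3,(u,rotf(a)))
E
```

```text
[0.5531 0.0779 0.1229]
4 rows of [ 1.8 -0.5 20.5] [ 0.0004 -0.0246 -0.001 ]
3 rows of [ 0. -0. 10.] [0. 0. 0.]
```

```bash

python3 -m jog '[[[1.8,-0.5,20.5,0,-0.025,-0.001,60],[1.8,-0.5,20.5,0,-0.025,-0.001,60],[1.8,-0.5,20.5,0,-0.025,-0.001,60],[1.8,-0.5,20.5,0,-0.025,-0.001,60],[0,0,0,0,0,0,60]]]'
python3 -m jog '[[[0,0,10,0,0,0,60],[0,0,10,0,0,0,60],[0,0,8,0,0,0,60],[0,0,0,0,0,0,60]]]'
python3 - <<'E'
from h import *
print(r.get_state()['joints'],cur()[0],al())
a=.45; t=binp(.0215,.0515,.9,-.001); steps(t,rotf(a),1)
E
```

```text
time: 14.0
ee_pos: [0.5385, 0.0784, 0.147]
ee_rot: [0.221, 0.051, 0.974, -0.012]
wrist_force: [-0.7, -0.6, -0.1]
grip_width: 0.701
finger_force: 0.0
time: 14.4
ee_pos: [0.5515, 0.0777, 0.1272]
ee_rot: [0.226, 0.051, 0.973, -0.013]
wrist_force: [-12.7, -0.6, 26.9]
grip_width: 0.702
finger_force: 12.0
[ 0.2045  0.5623 -0.6998  2.3423  1.7527  0.5523 -0.529 ] [0.5515 0.0777 0.1272] [ 0.0025 -0.4563 -0.0023]
1 rows of [0.5 0.4 4.6] [-0.0019  0.0063  0.0028]
```

```bash

python3 -m jog '[[[0,0,-6,0,0,0,60],[0,0,0,0,0,0,60]]]'
python3 -m jog '[[[0,0,0,0,0,0,35],[0,0,0,0,0,0,35],[0,0,0,0,0,0,35],[0,0,0,0,0,0,35],[0,0,0,0,0,0,35]]]' 80
python3 - <<'E'
from h import *
p,Q=cur(); c=np.array([np.cos(PSI),np.sin(PSI),0]); d=p-H; X=d@c; Z=d[2]; s,co=np.sin(.9),np.cos(.9)
print(p,"bin x,z",co*X+s*Z,-s*X+co*Z)
P=r.capture("wrist"); cv2.imwrite("pics/g.png",P["color"][...,::-1])
E
```

```text
time: 14.6
ee_pos: [0.5494, 0.0782, 0.1309]
ee_rot: [0.224, 0.051, 0.973, -0.011]
wrist_force: [-0.8, 0.1, -0.2]
grip_width: 0.705
finger_force: 0.0
time: 15.1
ee_pos: [0.5491, 0.0769, 0.1302]
ee_rot: [0.224, 0.052, 0.973, -0.013]
wrist_force: [-6.1, -1.8, 13.9]
grip_width: 0.498
finger_force: 78.8
[0.5491 0.0769 0.1302] bin x,z 0.02484111688776673 0.05909316059492334
```

View pics/g.png

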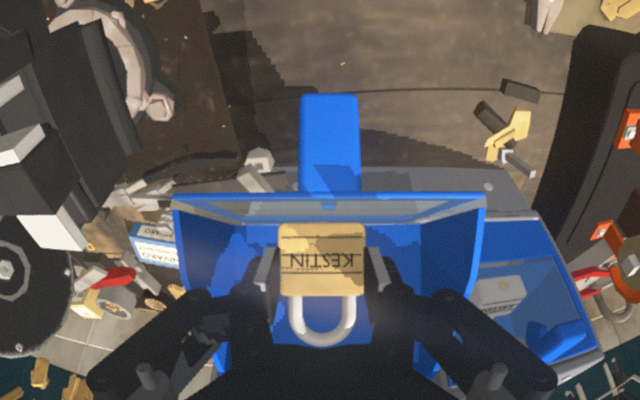

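The padlock's body at (322,260) is squarely between the pads, and the opening of 42.5 mm matches 44 mm under grip. Now lifting.

```bash

python3 -m jog '[[[1,0,-5,0,0,0,35],[2,0,-10,0,0,0,35],[4,0,-16,0,0,0,35],[4,0,-16,0,0,0,35],[4,0,-16,0,0,0,35],[4,0,-16,0,0,0,35],[4,0,-16,0,0,0,35],[4,0,-20,0,0,0,35],[4,0,-20,0,0,0,35],[0,0,-20,0,0,0,35],[0,0,-20,0,0,0,35],[0,0,0,0,0,0,35]]]'
python3 - <<'E'
from h import *
print(r.get_state()['joints'],cur()[0],al(), r.get_state()["grip_width"])
P=r.capture("wrist"); cv2.imwrite("pics/i.png",P["color"][...,::-1])
for l in "padlock_brass padlock_brass_mid job_tray right_bin_tab".split():
    print(l,[(np.round(d["xyz"],3),round(d["confidence"],2)) for d in r.place_of(l,P)[:2]])
E
```

```text
time: 16.35
ee_pos: [0.4447, 0.0892, 0.2747]
ee_rot: [0.225, 0.051, 0.973, -0.012]
wrist_force: [0.3, 0.5, -2.1]
grip_width: 0.49
finger_force: 81.3
[ 0.3511  0.1112 -0.8597  2.3902  0.8801  0.4365  0.2109] [0.4447 0.0892 0.2747] [-0.0006 -0.4538 -0.0019] 0.48964617428368207
padlock_brass []
padlock_brass_mid [(array([0.446, 0.09 , 0.272]), 0.92), (array([0.466, 0.088, 0.279]), 0.4)]
job_tray [(array([ 0.396, -0.343,  0.001]), 0.63)]
right_bin_tab [(array([0.469, 0.085, 0.121]), 0.93), (array([ 0.668, -0.133,  0.001]), 0.59)]
```

View pics/i.png

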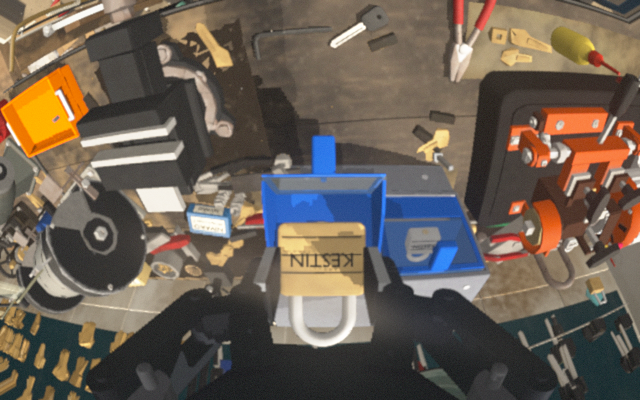

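The padlock is held, with its mid at the TCP, and the bin has stayed out (tab at (323,155)). I'll lay it flat with the shackle towards the robot, so the gripper leans away from the grinder. First I raise and level the tool.

```bash
cat >> h.py <<'E'
def line(p,w_total,n,fr=None):
    """straight line with constant tool-frame turn w_total (rotvec) over n rows"""
    p0,Q0=fr if fr else cur(); w=np.array(w_total)/n
    for k in range(n):
        Q=Q0*R.from_rotvec(w*k); print("[%.1f,%.1f,%.1f,%.3f,%.3f,%.3f,35]"%(*(Q.inv().apply((p-p0)/n)*1000),*w),end=",")
    print()
E
python3 - <<'E'
from h import *
p,Q=cur(); a=np.array([.47,.07,.42]); line(a,[0,.454,0],6)
b=np.array([.40,-.335,.42]); w=3.04
line(b,[0,0,w],21,(a,rotf(0)))
E
```

```text
[-14.7,-2.6,-20.3,0.000,0.076,0.000,35],[-13.2,-2.6,-21.3,0.000,0.076,0.000,35],[-11.5,-2.6,-22.3,0.000,0.076,0.000,35],[-9.8,-2.6,-23.1,0.000,0.076,0.000,35],[-8.0,-2.6,-23.8,0.000,0.076,0.000,35],[-6.2,-2.6,-24.3,0.000,0.076,0.000,35],
[1.3,-19.5,0.0,0.000,0.000,0.145,35],[-1.6,-19.5,0.0,0.000,0.000,0.145,35],[-4.4,-19.1,0.0,0.000,0.000,0.145,35],[-7.1,-18.2,0.0,0.000,0.000,0.145,35],[-9.6,-17.0,0.0,0.000,0.000,0.145,35],[-12.0,-15.5,0.0,0.000,0.000,0.145,35],[-14.1,-13.6,0.0,0.000,0.000,0.145,35],[-15.9,-11.4,0.0,0.000,0.000,0.145,35],[-17.4,-9.0,0.0,0.000,0.000,0.145,35],[-18.5,-6.4,0.0,0.000,0.000,0.145,35],[-19.2,-3.6,0.0,0.000,0.000,0.145,35],[-19.6,-0.8,0.0,0.000,0.000,0.145,35],[-19.5,2.0,0.0,0.000,0.000,0.145,35],[-19.0,4.8,0.0,0.000,0.000,0.145,35],[-18.1,7.5,0.0,0.000,0.000,0.145,35],[-16.8,10.0,0.0,0.000,0.000,0.145,35],[-15.2,12.3,0.0,0.000,0.000,0.145,35],[-13.3,14.4,0.0,0.000,0.000,0.145,35],[-11.1,16.2,0.0,0.000,0.000,0.145,35],[-8.6,17.6,0.0,0.000,0.000,0.145,35],[-6.0,18.6,0.0,0.000,0.000,0.145,35],
```

```bash

python3 -m jog '[[[-15,-2.6,-20,0,0.076,0,35],[-13,-2.6,-21,0,0.076,0,35],[-11.5,-2.6,-22,0,0.076,0,35],[-10,-2.6,-23,0,0.076,0,35],[-8,-2.6,-24,0,0.076,0,35],[-6,-2.6,-24,0,0.076,0,35]]]'
python3 -m jog '[[[1,-19.5,0,0,0,0.145,35],[-1.6,-19.5,0,0,0,0.145,35],[-4.4,-19,0,0,0,0.145,35],[-7,-18,0,0,0,0.145,35],[-9.6,-17,0,0,0,0.145,35],[-12,-15.5,0,0,0,0.145,35],[-14,-13.6,0,0,0,0.145,35],[-16,-11.4,0,0,0,0.145,35],[-17.4,-9,0,0,0,0.145,35],[-18.5,-6.4,0,0,0,0.145,35]]]'
python3 -m jog '[[[-19,-3.6,0,0,0,0.145,35],[-19.6,-0.8,0,0,0,0.145,35],[-19.5,2,0,0,0,0.145,35],[-19,4.8,0,0,0,0.145,35],[-18,7.5,0,0,0,0.145,35],[-17,10,0,0,0,0.145,35],[-15,12,0,0,0,0.145,35],[-13,14,0,0,0,0.145,35],[-11,16,0,0,0,0.145,35],[-8.6,17.6,0,0,0,0.145,35],[-6,18.6,0,0,0,0.145,35],[0,0,0,0,0,0,35]]]'
python3 - <<'E'
from h import *
p,Q=cur(); print(r.get_state()['joints'],p,(rot(0,0).inv()*Q).as_rotvec(), r.get_state()["grip_width"])
P=r.capture("wrist"); cv2.imwrite("pics/j.png",P["color"][...,::-1])
for l in "padlock_brass padlock_brass_mid job_tray".split():
    print(l,[(np.round(d["xyz"],3),round(d["confidence"],2)) for d in r.place_of(l,P)[:2]])
E
```

```text
time: 17.2
ee_pos: [0.4638, 0.0694, 0.4061]
ee_rot: [0.021, 0.057, 0.998, -0.007]
wrist_force: [-0.1, -0.5, -2.5]
grip_width: 0.491
finger_force: 81.5
time: 18.2
ee_pos: [0.4287, -0.1233, 0.406]
ee_rot: [0.02, 0.707, 0.707, 0.009]
wrist_force: [0.1, -0.6, -3.0]
grip_width: 0.487
finger_force: 81.5
time: 19.4
ee_pos: [0.3888, -0.3362, 0.4071]
ee_rot: [0.008, 1.0, -0.011, 0.021]
wrist_force: [0.2, -0.4, -2.0]
grip_width: 0.487
finger_force: 81.5
[ 0.9684  0.1438 -0.3827  1.871   0.0496  1.0942 -1.025 ] [ 0.3888 -0.3362  0.4071] [-0.0158  0.0414  0.0228] 0.48696634068923345
padlock_brass [(array([ 0.373, -0.336,  0.401]), 0.74)]
padlock_brass_mid []
job_tray [(array([ 0.392, -0.346,  0.002]), 0.79)]
```

View pics/j.png

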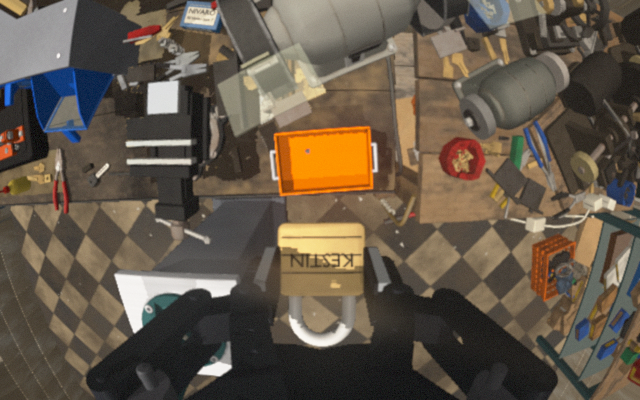

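The tray is centred at (324,160), turned about +0.08 rad, and the padlock hangs with its shackle towards the robot. Next I tilt the tool 0.45 rad so the padlock lies flat, then descend.

```bash
python3 - <<'E'
from h import *
p,Q=cur(); Qt=rot(.45,.08); h=np.array([.4035,-.345,.14])
w=(Q.inv()*Qt).as_rotvec(); print(w); line(h,w,10); 
print(Qt.inv().apply([0,0,-1]))
E
```

```text
[ 0.037   0.4066 -0.0885]
[0.1,0.9,26.9,0.004,0.041,-0.009,35],[-1.0,1.0,26.8,0.004,0.041,-0.009,35],[-2.1,1.1,26.8,0.004,0.041,-0.009,35],[-3.2,1.2,26.7,0.004,0.041,-0.009,35],[-4.3,1.3,26.5,0.004,0.041,-0.009,35],[-5.3,1.3,26.3,0.004,0.041,-0.009,35],[-6.4,1.4,26.1,0.004,0.041,-0.009,35],[-7.5,1.4,25.8,0.004,0.041,-0.009,35],[-8.5,1.4,25.5,0.004,0.041,-0.009,35],[-9.6,1.4,25.1,0.004,0.041,-0.009,35],
[-0.435   0.      0.9004]
```

```bash

python3 -m jog '[[[0,0.9,27,0.004,0.041,-0.009,35],[-1,1,27,0.004,0.041,-0.009,35],[-2.1,1.1,27,0.004,0.041,-0.009,35],[-3.2,1.2,26.7,0.004,0.041,-0.009,35],[-4.3,1.3,26.5,0.004,0.041,-0.009,35],[-5.3,1.3,26.3,0.004,0.041,-0.009,35],[-6.4,1.4,26,0.004,0.041,-0.009,35],[-7.5,1.4,25.8,0.004,0.041,-0.009,35],[-8.5,1.4,25.5,0.004,0.041,-0.009,35],[-9.6,1.4,25,0.004,0.041,-0.009,35],[0,0,0,0,0,0,35],[0,0,0,0,0,0,35]]]'
python3 - <<'E'
from h import *
p,Q=cur(); print(r.get_state()['joints'],p,(rot(.45,.08).inv()*Q).as_rotvec(), r.get_state()["grip_width"])
P=r.capture("wrist"); cv2.imwrite("pics/k.png",P["color"][...,::-1])
for l in "padlock_brass padlock_brass_mid job_tray".split():
    print(l,[(np.round(d["xyz"],3),round(d["confidence"],2)) for d in r.place_of(l,P)[:2]])
h=np.array([.4035,-.345,.056]);line(h,(Q.inv()*rot(.45,.08)).as_rotvec(),4)
P=r.capture("scene");c=P["color"][...,::-1][130:210,340:440];cv2.imwrite("pics/ks.png",cv2.resize(c,(750,600),interpolation=cv2.INTER_CUBIC))
E
```

```text
time: 20.8
ee_pos: [0.404, -0.3457, 0.1406]
ee_rot: [-0.01, 0.974, 0.039, 0.225]
wrist_force: [0.1, 0.5, -2.1]
grip_width: 0.487
finger_force: 82.0
[ 1.3192  0.536  -0.6526  2.2919 -0.2518  0.1088 -0.4588] [ 0.404  -0.3457  0.1406] [0.002  0.0043 0.0012] 0.4870686099729867
padlock_brass [(array([ 0.393, -0.348,  0.128]), 0.61)]
padlock_brass_mid [(array([ 0.403, -0.343,  0.136]), 0.69)]
job_tray []
[-9.9,-0.5,19.2,-0.000,-0.001,-0.000,35],[-9.9,-0.5,19.2,-0.000,-0.001,-0.000,35],[-9.8,-0.5,19.3,-0.000,-0.001,-0.000,35],[-9.8,-0.5,19.3,-0.000,-0.001,-0.000,35],
```

View pics/k.png

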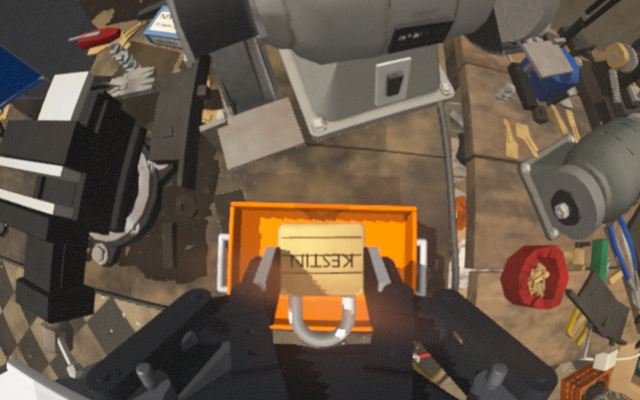

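The tray is squared up, with edges at 231–416, and the padlock is centred over it at (322,265). Lowering.

```bash

python3 -m jog '[[[-10,-0.5,19,0,0,0,35],[-10,-0.5,19,0,0,0,35],[-10,-0.5,19,0,0,0,35],[-8,-0.5,17,0,0,0,35],[0,0,0,0,0,0,35],[0,0,0,0,0,0,35]]]'
python3 - <<'E'
from h import *
p,Q=cur(); print(r.get_state()['joints'],p,(rot(.45,.08).inv()*Q).as_rotvec())
P=r.capture("wrist")
for l in "padlock_brass padlock_brass_mid job_tray".split():
    print(l,[(np.round(d["xyz"],3),round(d["confidence"],2)) for d in r.place_of(l,P)[:2]])
E
```

```text
time: 21.65
ee_pos: [0.406, -0.343, 0.1109]
ee_rot: [-0.017, 0.973, 0.041, 0.228]
wrist_force: [-0.1, -0.4, -1.0]
grip_width: 0.489
finger_force: 82.0
[ 1.2405  0.5806 -0.5501  2.3068 -1.1064  0.0818  0.4165] [ 0.406  -0.343   0.1109] [0.0157 0.0118 0.0002]
padlock_brass [(array([ 0.394, -0.344,  0.097]), 0.75)]
padlock_brass_mid [(array([ 0.408, -0.342,  0.106]), 0.78), (array([0.588, 0.138, 0.   ]), 0.32)]
job_tray []
```

```bash
python3 - <<'E'
from h import *
p,Q=cur(); Qt=rot(.3,.08)
h=np.array([.4035,-.345,.058]);line(h,(Q.inv()*Qt).as_rotvec(),6)
E
```

```text
[-4.3,0.4,7.7,-0.003,-0.027,0.000,35],[-4.0,0.4,7.8,-0.003,-0.027,0.000,35],[-3.8,0.4,7.9,-0.003,-0.027,0.000,35],[-3.6,0.4,8.0,-0.003,-0.027,0.000,35],[-3.4,0.3,8.1,-0.003,-0.027,0.000,35],[-3.2,0.3,8.2,-0.003,-0.027,0.000,35],
```

```bash

python3 -m jog '[[[0,0,0,-0.006,-0.054,0,35],[0,0,0,-0.006,-0.054,0,35],[0,0,0,-0.005,-0.054,0,35],[-4,0.4,8,0,0,0,35],[-4,0.4,8,0,0,0,35],[-4,0.4,8,0,0,0,35],[-3.5,0.4,8,0,0,0,35],[-3,0.3,8,0,0,0,35],[-3,0.3,8,0,0,0,35],[0,0,0,0,0,0,35]]]'
python3 - <<'E'
from h import *
p,Q=cur(); print(r.get_state()['joints'],p,(rot(.3,.08).inv()*Q).as_rotvec())
h=np.array([.4035,-.345,.042]);line(h,(Q.inv()*rot(.3,.08)).as_rotvec(),4)
E
```

```text
time: 22.85
ee_pos: [0.3989, -0.3452, 0.0572]
ee_rot: [-0.007, 0.988, 0.039, 0.149]
wrist_force: [-0.5, 0.3, -1.9]
grip_width: 0.491
finger_force: 82.0
[ 0.9355  0.6213 -0.239   2.2863 -1.0691  0.0948  0.3206] [ 0.3989 -0.3452  0.0572] [ 0.0018 -0.0008  0.0016]
[-0.0,0.1,4.0,-0.000,0.000,-0.000,35],[-0.0,0.1,4.0,-0.000,0.000,-0.000,35],[-0.0,0.1,4.0,-0.000,0.000,-0.000,35],[-0.0,0.1,4.0,-0.000,0.000,-0.000,35],
```

```bash

python3 -m jog '[[[1,0,4,0,-0.02,0,35],[1,0,3,0,-0.02,0,35],[0,0,3,0,0,0,35],[0,0,0,0,0,0,35]]]'
python3 -m jog '[[[0,0,1.5,0,0,0,35],[0,0,1.5,0,0,0,35],[0,0,0,0,0,0,35]]]' 
python3 -c "
from h import *
p,Q=cur(); print(r.get_state()['joints'],p,(rot(.3,.08).inv()*Q).as_rotvec())"
```

```text
time: 23.25
ee_pos: [0.4044, -0.3448, 0.049]
ee_rot: [-0.005, 0.991, 0.04, 0.129]
wrist_force: [0.1, 0.8, -2.7]
grip_width: 0.487
finger_force: 82.1
time: 23.55
ee_pos: [0.4038, -0.3451, 0.0462]
ee_rot: [-0.006, 0.991, 0.039, 0.129]
wrist_force: [-2.2, 0.4, 3.7]
grip_width: 0.488
finger_force: 83.2
[ 0.8304  0.6358 -0.134   2.27   -1.0648  0.1233  0.2889] [ 0.4038 -0.3451  0.0462] [ 0.0004 -0.0404  0.0018]
```

Touching lightly. I'll ease the grip and press the padlock a few mm flatter.

```bash

python3 -m jog '[[[0,0,0.5,0,0,0,40],[0,0,1,0,0,0,40],[0,0,1,0,0,0,40],[0,0,0,0,0,0,40]]]' 20
python3 -c "
from h import *
p,Q=cur(); print(p)
P=r.capture('wrist')
for l in 'padlock_brass padlock_brass_mid'.split():
    print(l,[(np.round(d['xyz'],3),round(d['confidence'],2)) for d in r.place_of(l,P)[:2]])"
```

```text
time: 23.95
ee_pos: [0.403, -0.3452, 0.045]
ee_rot: [-0.005, 0.991, 0.038, 0.129]
wrist_force: [-9.6, 1.1, 21.4]
grip_width: 0.492
finger_force: 85.7
[ 0.403  -0.3452  0.045 ]
padlock_brass []
padlock_brass_mid [(array([ 0.401, -0.349,  0.042]), 0.87)]
```

```bash

python3 -m jog '[[[0,0,-0.7,0,0,0,41.5],[0,0,0,0,0,0,41.8],[0,0,0,0,0,0,42]]]' 20
python3 -m jog '[[[0,0,0,0,0,0,42.2],[0,0,0,0,0,0,42.4],[0,0,0,0,0,0,42.6],[0,0,0,0,0,0,42.8]]]' 20
```

```text
time: 24.4
ee_pos: [0.4034, -0.3452, 0.0454]
ee_rot: [-0.005, 0.991, 0.039, 0.129]
wrist_force: [-8.1, 0.6, 15.5]
grip_width: 0.493
finger_force: 71.3
time: 24.8
ee_pos: [0.4035, -0.3451, 0.0452]
ee_rot: [-0.005, 0.991, 0.039, 0.129]
wrist_force: [-7.3, 0.6, 14.5]
grip_width: 0.508
finger_force: 52.7
```

```bash

python3 -m jog '[[[0,0,0,0,0,0,43],[0,0,0,0,0,0,43.2],[0,0,0,0,0,0,43.4],[0,0,0,0,0,0,43.6],[0,0,0,0,0,0,43.8],[0,0,0,0,0,0,44]]]' 20
python3 -m jog '[[[0,0,0,0,0,0,44.2],[0,0,0,0,0,0,44.5],[0,0,0,0,0,0,44.8],[0,0,0,0,0,0,45.2],[0,0,0,0,0,0,46],[0,0,0,0,0,0,48],[0,0,0,0,0,0,52],[0,0,0,0,0,0,60],[0,0,0,0,0,0,60]]]' 20
python3 -c "
from h import *
P=r.capture('wrist')
for l in 'padlock_brass padlock_brass_mid'.split():
    print(l,[(np.round(d['xyz'],3),round(d['confidence'],2)) for d in r.place_of(l,P)[:2]])"
```

```text
time: 25.4
ee_pos: [0.4036, -0.3451, 0.0451]
ee_rot: [-0.005, 0.991, 0.039, 0.129]
wrist_force: [-5.3, 0.2, 12.0]
grip_width: 0.515
finger_force: 24.5
time: 26.3
ee_pos: [0.4053, -0.3449, 0.0441]
ee_rot: [-0.005, 0.991, 0.04, 0.129]
wrist_force: [0.2, -0.2, -0.4]
grip_width: 0.699
finger_force: 0.0
padlock_brass [(array([ 0.391, -0.347,  0.031]), 0.58)]
padlock_brass_mid [(array([ 0.404, -0.343,  0.038]), 0.85)]
```

The padlock is released and lies flat (mid z 38 mm). I'll retreat high and go back to the tab.

```bash

python3 -m jog '[[[0,0,-15,0,0,0,60],[0,0,-25,0,0,0,60],[5,0,-35,0,-0.03,0,60],[5,0,-40,0,-0.04,0,60],[5,0,-40,0,-0.05,0,60],[5,0,-45,0,-0.05,0,60],[5,0,-45,0,-0.05,0.05,60],[5,0,-45,0,-0.03,0.07,60],[0,0,-45,0,0,0.06,60],[0,0,-30,0,0,0,60],[0,0,0,0,0,0,60]]]'
python3 - <<'E'
from h import *
p,Q=cur(); print(r.get_state()['joints'],p,(rot(0).inv()*Q).as_rotvec())
P=r.capture("top")
for l in 'padlock_brass_mid right_bin_tab right_bin_hinge'.split():
    print(l,[(np.round(d['xyz'],3),round(d['confidence'],2)) for d in r.place_of(l,P)[:2]])
a=np.array([.45,.09,.35]); line(a,(Q.inv()*rot(0)).as_rotvec(),11)
E
```

```text
time: 27.55
ee_pos: [0.3878, -0.3491, 0.4134]
ee_rot: [-0.001, 0.999, -0.05, 0.009]
wrist_force: [-0.1, -0.3, -0.6]
grip_width: 0.706
finger_force: 0.0
[-0.0584  0.1892  0.851   1.8673 -0.1698  1.1423 -0.8173] [ 0.3878 -0.3491  0.4134] [ 0.0023  0.017  -0.0075]
padlock_brass_mid [(array([ 0.402, -0.348,  0.039]), 0.44)]
right_bin_tab [(array([0.476, 0.085, 0.124]), 0.63)]
right_bin_hinge [(array([0.582, 0.08 , 0.07 ]), 0.96)]
[1.8,-40.0,5.5,-0.000,-0.002,0.001,35],[1.8,-40.0,5.5,-0.000,-0.002,0.001,35],[1.8,-40.0,5.5,-0.000,-0.002,0.001,35],[1.8,-40.0,5.5,-0.000,-0.002,0.001,35],[1.8,-40.0,5.5,-0.000,-0.002,0.001,35],[1.8,-40.0,5.5,-0.000,-0.002,0.001,35],[1.7,-40.0,5.5,-0.000,-0.002,0.001,35],[1.7,-40.0,5.5,-0.000,-0.002,0.001,35],[1.7,-40.0,5.5,-0.000,-0.002,0.001,35],[1.7,-40.0,5.4,-0.000,-0.002,0.001,35],[1.7,-40.0,5.4,-0.000,-0.002,0.001,35],
```

```bash

python3 -m jog '[[[8,-40,0,0,0,0,60],[8,-40,0,0,0,0,60],[6,-40,0,0,0,0,60],[4,-40,0,0,0,0,60],[2,-40,5,0,0,0,60],[0,-40,10,0,0,0,60],[0,-40,10,0,0,0,60],[-2,-40,10,0,0,0,60],[-3,-40,10,0,0,0,60],[-4,-40,10,0,0,0,60],[0,-40,5,0,0,0,60],[0,0,0,0,0,0,60]]]'
python3 - <<'E'
from h import *
p,Q=cur(); print(r.get_state()['joints'],p,(rot(0).inv()*Q).as_rotvec())
g=binp(-.026,.114,.895); Qt=rot(.15); t=g+Qt.apply([0,0,.0187]); u=t-Qt.apply([0,0,.07]); print(t,u)
line(u,(Q.inv()*Qt).as_rotvec(),6); line(t,[0,0,0],3,(u,Qt))
E
```

```text
time: 28.95
ee_pos: [0.4481, 0.0949, 0.3491]
ee_rot: [-0.002, 0.999, -0.045, 0.002]
wrist_force: [0.1, -0.9, 0.5]
grip_width: 0.701
finger_force: 0.0
[-0.7359  0.1084  0.4775  2.0638 -0.0639  0.9768 -1.8865] [0.4481 0.0949 0.3491] [ 0.005   0.0041 -0.0165]
[0.4782 0.0869 0.1065] [0.4678 0.0881 0.1757]
[3.2,1.0,28.9,-0.001,0.024,0.003,35],[2.5,0.9,29.0,-0.001,0.024,0.003,35],[1.8,0.9,29.0,-0.001,0.024,0.003,35],[1.1,0.9,29.1,-0.001,0.024,0.003,35],[0.4,0.8,29.1,-0.001,0.024,0.003,35],[-0.3,0.8,29.1,-0.001,0.024,0.003,35],
[-0.0,-0.0,23.3,0.000,0.000,0.000,35],[-0.0,-0.0,23.3,0.000,0.000,0.000,35],[-0.0,-0.0,23.3,0.000,0.000,0.000,35],
```

```bash

python3 -m jog '[[[3,1,29,0,0.024,0.003,60],[2.5,1,29,0,0.024,0.003,60],[2,1,29,0,0.024,0.003,60],[1,1,29,0,0.024,0.003,60],[0.4,0.8,29,0,0.024,0.003,60],[-0.3,0.8,29,0,0.024,0.003,60],[0,0,0,0,0,0,60],[0,0,0,0,0,0,60]]]'
python3 - <<'E'
from h import *
p,Q=cur(); print(r.get_state()['joints'],p,(rot(0.15).inv()*Q).as_rotvec())
P=r.capture("wrist")
for l in 'right_bin_tab'.split():
    print(l,[(np.round(d['xyz'],3),round(d['confidence'],2)) for d in r.place_of(l,P)[:2]])
g=binp(-.026,.114,.895); Qt=rot(.15); t=g+Qt.apply([0,0,.0187]); line(t,(Q.inv()*Qt).as_rotvec(),3)
E
```

```text
time: 29.75
ee_pos: [0.4687, 0.0814, 0.1779]
ee_rot: [0.002, 0.995, -0.06, 0.075]
wrist_force: [0.5, 0.0, 0.1]
grip_width: 0.704
finger_force: 0.0
[-0.6236  0.3449  0.4029  2.3109 -0.2295  0.3781 -1.7343] [0.4687 0.0814 0.1779] [ 0.0037 -0.0003  0.0129]
right_bin_tab [(array([0.472, 0.086, 0.121]), 0.65)]
[-1.4,-1.7,24.4,-0.001,0.000,-0.004,35],[-1.4,-1.7,24.4,-0.001,0.000,-0.004,35],[-1.3,-1.8,24.4,-0.001,0.000,-0.004,35],
```

```bash

python3 -m jog '[[[-2,-1.7,24,0,0,-0.004,60],[-2,-1.7,24,0,0,-0.004,60],[-2,-1.7,24,0,0,-0.004,60],[0,0,0,0,0,0,60]]]'
python3 -m jog '[[[0,0,0,0,0,0,10],[0,0,0,0,0,0,10],[0,0,0,0,0,0,10],[0,0,0,0,0,0,10],[0,0,0,0,0,0,10],[0,0,0,0,0,0,10]]]' 40
python3 - <<'E'
from h import *
p,Q=cur(); print(p,(rot(0.15).inv()*Q).as_rotvec())
c=np.array([np.cos(PSI),np.sin(PSI),0]); g=p+Q.apply([0,0,-.0187]); d=g-H; x=d@c; rad=np.hypot(x,d[2]); th=np.arctan2(-x,d[2]); print("phi",th-.224,"rad",rad)
prev=(p,Q); y=d@np.array([-c[1],c[0],0])
for k in range(1,13):
    f=(th-.224)*(1-k/12); a=.15*(1-k/12); Qn=rot(a)
    X,Z=-rad*np.sin(f+.224),rad*np.cos(f+.224)
    pn=H+c*X+np.array([-c[1],c[0],0])*y+np.array([0,0,Z])+Qn.apply([0,0,.0187]); steps(pn,Qn,1,prev); prev=(pn,Qn)
E
```

```text
time: 30.25
ee_pos: [0.4751, 0.0876, 0.1058]
ee_rot: [0.001, 0.996, -0.053, 0.075]
wrist_force: [0.1, 0.5, 0.2]
grip_width: 0.701
finger_force: 0.0
time: 30.85
ee_pos: [0.4761, 0.0874, 0.1081]
ee_rot: [0.001, 0.996, -0.053, 0.078]
wrist_force: [-1.3, -0.4, 5.3]
grip_width: 0.25
finger_force: 39.6
[0.4761 0.0874 0.1081] [ 0.0066  0.0055 -0.001 ]
phi 0.8917877515761026 rad 0.1195928626932459
1 rows of [ 5.   0.1 -7.1] [-0.0066 -0.018   0.001 ]
1 rows of [ 5.5 -0.  -6.8] [ 0.     -0.0125  0.    ]
1 rows of [ 5.9  0.  -6.4] [ 0.     -0.0125  0.    ]
1 rows of [ 6.3  0.  -6. ] [-0.     -0.0125 -0.    ]
1 rows of [ 6.7  0.  -5.6] [ 0.     -0.0125  0.    ]
1 rows of [ 7.   0.  -5.2] [ 0.     -0.0125  0.    ]
1 rows of [ 7.3  0.  -4.7] [ 0.     -0.0125  0.    ]
1 rows of [ 7.6 -0.  -4.2] [ 0.     -0.0125  0.    ]
1 rows of [ 7.8 -0.  -3.7] [ 0.     -0.0125  0.    ]
1 rows of [ 8.   0.  -3.2] [-0.     -0.0125 -0.    ]
1 rows of [ 8.2  0.  -2.7] [ 0.     -0.0125  0.    ]
1 rows of [ 8.4  0.  -2.2] [ 0.     -0.0125  0.    ]
```

Tab gripped again (21 mm opening). Now swinging the bin shut.

```bash

python3 -m jog '[[[5,0,-7,0,-0.014,0,10],[5.5,0,-6.8,0,-0.0125,0,10],[6,0,-6.4,0,-0.0125,0,10],[6.3,0,-6,0,-0.0125,0,10],[6.7,0,-5.6,0,-0.0125,0,10],[7,0,-5.2,0,-0.0125,0,10],[7.3,0,-4.7,0,-0.0125,0,10],[7.6,0,-4.2,0,-0.0125,0,10],[7.8,0,-3.7,0,-0.0125,0,10],[8,0,-3.2,0,-0.0125,0,10],[8,0,-2.7,0,-0.0125,0,10],[7,0,-2,0,-0.0125,0,10]]]'
python3 -m jog '[[[0,0,0,0,0,0,10],[0,0,0,0,0,0,50],[0,0,0,0,0,0,50],[0,0,0,0,0,0,50],[0,0,0,0,0,0,50],[0,0,-20,0,0,0,50],[0,0,-40,0,0,0,50],[0,0,-45,0,0,0,50],[0,0,-45,0,0,0,50],[0,0,-30,0,0,0,50],[0,0,0,0,0,0,50],[0,0,0,0,0,0,50]]]'
python3 - <<'E'
from h import *
for n in("wrist","top","scene"):
  P=r.capture(n); cv2.imwrite(f"pics/z_{n}.png",P["color"][...,::-1])
  for l in 'right_bin_tab left_bin_tab padlock_brass_mid pliers_red hex_key oiler packet_blue'.split():
    print(n,l,[(np.round(d['xyz'],3),round(d['confidence'],2)) for d in r.place_of(l,P)[:1]])
E
```

```text
time: 32.05
ee_pos: [0.548, 0.0805, 0.1707]
ee_rot: [-0.003, 0.999, -0.052, -0.003]
wrist_force: [-3.5, 2.5, 1.9]
grip_width: 0.246
finger_force: 40.1
time: 33.25
ee_pos: [0.5507, 0.0778, 0.3504]
ee_rot: [-0.003, 0.999, -0.053, 0.001]
wrist_force: [-0.9, -0.4, -1.4]
grip_width: 0.584
finger_force: 0.0
wrist right_bin_tab [(array([0.555, 0.084, 0.184]), 0.68)]
wrist left_bin_tab [(array([0.564, 0.203, 0.189]), 0.73)]
wrist padlock_brass_mid [(array([ 0.401, -0.344,  0.04 ]), 0.63)]
wrist pliers_red []
wrist hex_key [(array([ 0.402,  0.059, -0.001]), 0.79)]
wrist oiler [(array([0.383, 0.426, 0.001]), 0.57)]
wrist packet_blue [(array([ 0.671, -0.133,  0.   ]), 0.64)]
top right_bin_tab [(array([0.557, 0.079, 0.186]), 0.65)]
top left_bin_tab [(array([0.566, 0.203, 0.188]), 0.85)]
top padlock_brass_mid [(array([ 0.401, -0.344,  0.039]), 0.64)]
top pliers_red [(array([0.382, 0.271, 0.001]), 0.39)]
top hex_key [(array([0.398, 0.054, 0.002]), 0.61)]
top oiler [(array([0.387, 0.429, 0.001]), 0.44)]
top packet_blue [(array([ 0.405, -0.343,  0.037]), 0.67)]
scene right_bin_tab [(array([0.553, 0.077, 0.188]), 0.93)]
scene left_bin_tab [(array([0.568, 0.2  , 0.188]), 0.85)]
scene padlock_brass_mid [(array([ 0.399, -0.344,  0.039]), 0.42)]
scene pliers_red [(array([ 0.385,  0.274, -0.   ]), 0.55)]
scene hex_key [(array([ 0.676, -0.13 , -0.001]), 0.44)]
scene oiler [(array([ 0.386,  0.422, -0.001]), 0.74)]
scene packet_blue [(array([ 0.677, -0.134, -0.003]), 0.44)]
```

View pics/z_wrist.png

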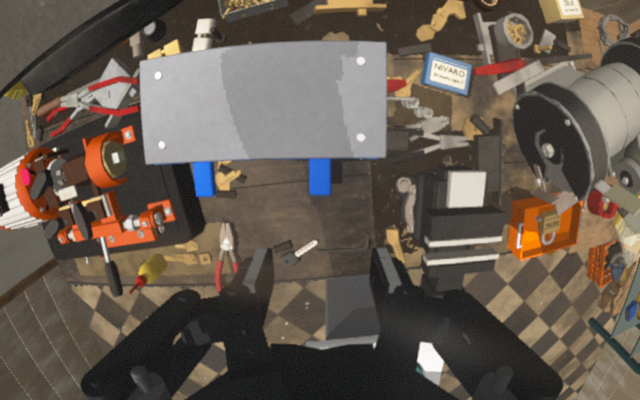

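Both tabs, at (205,178) and (320,176), sit flush along the cabinet front. The padlock lies in the tray at (547,228), and all bystanders are in place.

```bash
python3 -c "
from h import *
print(r.sign_off())"
```

```text
the job is handed in; nothing more can be done
None
```

I handed the job in at about 33 s of the 72 s allowed: the brass padlock lies released in the orange tray, the right bin is shut again, and the left bin and the bystanders look undisturbed in the last pictures. The hand-in returned no verdict.

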